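Make up two pen-assembly kits

ROBOT

A 6-joint arm with a two-finger parallel gripper is mounted at the origin on the work surface. World frame = base frame: x ahead of the robot, y to its left, z up, the work surface at z = 0. Lengths are in m, angles in rad, forces in N, time in s.
With the tool pointing down it reaches from about 0.375 to 0.975 m from the base axis. Payload 3.8 kg.
Tool frame: the origin (TCP) lies midway between the tips of the shut fingers; the grasp point (between the pads) lies 19 mm behind it; z points along the fingers, y is the direction in which the jaws open and shut (so a half turn about z gives the same grasp; the last joint's range is limited). The gripper opens to 85 mm and grips with 20 to 120 N. Pads are 22 mm wide; open, the fingers measure 114 mm over their backs; the gripper's body (76 mm by 85 mm) begins 54 mm behind the grasp point. The pads swing forward as they close: fully open they stand 13 mm farther back than shut.
Start: joints at [1.068, 0.264, 1.604, -0, 1.274, -0.037], TCP at [0.303, 0.603, 0.231] pointing down, gripper open.
Joint ranges: [-2.63, 2.63], [-0.94, 2.18], [0.31, 2.57], [-1.31, 4.45], [0, 2.66], [-2.55, 2.55]. Speed limits (rad/s): [2.57, 2.57, 3.14, 3.14, 3.14, 3.14].

INTERFACE

Orientations are given as a rotation vector (axis times angle).
In Python, from workcell import bot gives the robot as it stands.
- The arm moves only by the tool drive_tool, never from a script. Its argument "deltas" is a list of rows, each an object with "hand": the opening, from 0 (shut) to 1 (fully open); "offset": the shift along the world's x, y, z in cm, a list of three; "angular": the turn, a rotation vector about the world's x, y, z in degrees, a list of three. A call has 1 to 8 rows; each row is the pose to reach, as a shift and turn from the pose commanded when the call began; what a row does not reach only later rows make up. A row lasts 1/8 s, in which the tool goes at most 62.5 mm and 10.7 degrees, less where a joint would pass 70% of its speed; a pose out of reach is approached as far as the arm can. A call with a gripper value outside its range is refused whole. The fingers move at their own pace and stop on an object; "force" is the grip in N (left out, the last holds). Time passes only in rows, so rows that repeat a pose let the fingers close. It gives the time, the measured TCP pose, the force and the opening at its end, in the units of the state.
- bot.read_state(): the state, without advancing time (a new reading comes with each control period).
- bot.read_camera(name): name is "scene" or "side" or "wrist"; returns a dict with "frame" (400x640x3 uint8, blue, green, red), "mtx" (3x3 intrinsics, pixels), "k1" (the pictures are not rectified: a ray, as slopes to the right and down, at radius r is drawn at 1 + k1 r^2 times it, then the intrinsics apply), "R" (3x3) and "t" (3): a world point X has camera coordinates R X + t. Camera axes: x right, y down, z forward; pixel columns grow to the right and rows downward; lengths in m; the calibration is good to about 2 mm. A picture is of the moment at which its call begins. There is no depth.
- bot.finish_job(): hands the job in, once; it reports no verdict.
The state is a dict: "time": time; "q": joint angles; "joint_vel": joint speeds; "joint_torque": joint torques, N m; "tool_pos": TCP position; "tcp_rot": TCP orientation; "wrist_force": force on the tool from outside, world axes, zero at the start; "torque": the same for the moment, N m; "width": opening from 0.0 (shut) to 1.0 (fully open).
Only numpy, scipy, OpenCV 4.12 (cv2) and the standard library are available. Lean on these libraries where they do the work, as an engineer would, in place of code of your own. Each camera call takes 0.05 s, during which the arm holds its last target. There are 200 camera calls.

TASK

Make up the two pen-assembly kits from the stock on the bench. In the larger, three-compartment tray lay the long pen barrel in the long compartment, and put the square tub and the roll of tape, flat, one in each of the two small compartments; in the smaller, two-compartment tray lay the short pen barrel in one compartment and stand the round jar in the other. Everything must sit flat on its compartment's floor, tub and jar upright, and the red glue bottle stays where it stands.

Things in the scene. Friction and masses are not known exactly. Their poses are not given: they have to be found in the camera images.
- big_tray: The larger kit tray, plastic with grey floors and white walls, fixed, 149 mm (its x) by 157 mm (its y), with three open compartments. Origin: centre of its underside, z up. Floor 4 mm thick; all walls are 3 mm thick and reach 14 mm above the bench. On its -x side (to the robot) is one long compartment: x from -71.5 to -5.5 mm, y from -75.5 to 75.5 mm. On its +x side are two small compartments: x from -2.5 to 71.5 mm, y from 1.5 to 75.5 mm, and the same with y negative.
- small_tray: The smaller kit tray, plastic with grey floors and white walls, fixed to the bench, 147 mm (its x) by 117 mm (its y), with two equal open compartments side by side. Origin: centre of its underside, z up. Floor 4 mm thick; walls and divider 3 mm thick, reaching 14 mm above the bench. Compartments: x from 1.5 to 70.5 mm, and x from -70.5 to -1.5 mm; both y from -55.5 to 55.5 mm.
- long_barrel_center (a point): Centre of the long pen barrel: a bare aluminium eight-sided rod 120 mm long and 13 mm across its flats, with dark rings near one end, about 40 g, lying on the bench between robot and trays. Its length is along this point's x axis; z is up; the point is 6.5 mm above what it lies on. It is the longer of the two barrels.
- short_barrel_center (a point): Centre of the short pen barrel: like the long one, but 80 mm long (13 mm across flats, about 40 g). Its length is along x; z is up; the point is 6.5 mm above what it lies on.
- tub_center (a point): Centre of the square lidded plastic tub, white with a grey lid: 46 by 46 mm and 40 mm high, about 60 g. Sides along x and y, z up; the point is 20 mm above its underside.
- tape_mid (a point): Centre of the roll of paper tape, lying flat: a ring 50 mm outside diameter, 36 mm hole, 22 mm high, about 40 g. z is its axis; the point is 11 mm above its underside.
- jar_center (a point): Centre of the round white screw-lid jar, standing: body 34 mm and lid 36 mm in diameter (the lid is the top 14 mm), 58 mm high, about 60 g. z up; the point is 29 mm above its underside.
- glue_center (a point): Centre of the red glue bottle with the white nozzle, standing at one side of the trays: 32 mm diameter, 110 mm high; z up; the point is 55 mm above the bench. Not part of any kit.

How it is judged:
At the end, for the whole second after the job is handed in: Each thing lies in its compartment (tub and tape in either small one, jar and short barrel in either of the small tray), its centre within 4 mm above or 5 mm below its resting height on the tray floor; tub and jar upright within 0.12 rad; all at rest (under 20 mm/s) (x of long_barrel_center in the frame of big_tray between -0.068 and -0.008 m and y of long_barrel_center in the frame of big_tray between -0.025 and 0.025 m and z of long_barrel_center in the frame of big_tray between 0.0055 and 0.0145 m and angle between each of tub_center, jar_center's own z axis and vertical below 0.12 rad and ((x of tub_center in the frame of big_tray between 0.012 and 0.058 m and y of tub_center in the frame of big_tray between 0.012 and 0.065 m and z of tub_center in the frame of big_tray between 0.019 and 0.028 m and x of tape_mid in the frame of big_tray between 0.012 and 0.058 m and y of tape_mid in the frame of big_tray between -0.065 and -0.012 m and z of tape_mid in the frame of big_tray between 0.01 and 0.019 m) or (x of tub_center in the frame of big_tray between 0.012 and 0.058 m and y of tub_center in the frame of big_tray between -0.065 and -0.012 m and z of tub_center in the frame of big_tray between 0.019 and 0.028 m and x of tape_mid in the frame of big_tray between 0.012 and 0.058 m and y of tape_mid in the frame of big_tray between 0.012 and 0.065 m and z of tape_mid in the frame of big_tray between 0.01 and 0.019 m)) and ((x of short_barrel_center in the frame of small_tray between -0.07 and -0.004 m and y of short_barrel_center in the frame of small_tray between -0.03 and 0.03 m and z of short_barrel_center in the frame of small_tray between 0.0055 and 0.0145 m and x of jar_center in the frame of small_tray between 0.004 and 0.07 m and y of jar_center in the frame of small_tray between -0.05 and 0.05 m and z of jar_center in the frame of small_tray between 0.028 and 0.037 m) or (x of short_barrel_center in the frame of small_tray between 0.004 and 0.07 m and y of short_barrel_center in the frame of small_tray between -0.03 and 0.03 m and z of short_barrel_center in the frame of small_tray between 0.0055 and 0.0145 m and x of jar_center in the frame of small_tray between -0.07 and -0.004 m and y of jar_center in the frame of small_tray between -0.05 and 0.05 m and z of jar_center in the frame of small_tray between 0.028 and 0.037 m)) and linear speed of each of long_barrel, short_barrel, tub, tape, jar below 0.02 m/s); the robot touches nothing.
It fails at once if the glue bottle is knocked over or shifted by more than 30 mm (distance of glue_center from where it was at the start of the episode above 0.03 m).
It also fails if it takes over 109 s, if anything falls off the work surface, if the arm or the gripper's body presses on something with over 40 N, if the wrist force passes 120 N, or if a joint passes its speed limit or range.

## Working session

There is one attempt and no reset: what is moved stays moved. The work goes in short steps, Python scripts to look and compute and a tool call to move; the robot and the scene stay as the last step left them, time stands still between calls to the robot, and variables do not carry over. Pictures are saved under pics/ and viewed, about 12 in all and at most 16, crops included, and the job is handed in when it is done.

Besides the shell and the picture viewer there is one more tool, called after "Emit:" as a command line: name --argument value ..., lists and objects as JSON in quotes. drive_tool: Moves the arm, as the interface text tells. Its arguments: {"type":"object","properties":{"deltas":{"type":"array"},"force":{"type":"number"}},"required":["deltas"]}

```bash
mkdir -p pics; cat > h.py <<'E'
import numpy as np, cv2
from workcell import bot
def cam(n):
    c=bot.read_camera(n); 
    for k in('mtx','R','t'): c[k]=np.array(c[k],float)
    c['t']=c['t'].reshape(3); return c
def dist(c): return np.array([c['k1'],0,0,0],float)
def ray(c,uv):
    p=cv2.undistortPoints(np.array(uv,float).reshape(-1,1,2),c['mtx'],dist(c)).reshape(-1,2)
    d=np.c_[p,np.ones(len(p))]@c['R']; return -c['R'].T@c['t'],d
def plane(c,uv,z):
    o,d=ray(c,uv); return o+d*((z-o[2])/d[:,2])[:,None]
def proj(c,X):
    return cv2.projectPoints(np.array(X,float).reshape(-1,1,3),cv2.Rodrigues(c['R'])[0],c['t'],c['mtx'],dist(c))[0].reshape(-1,2)
def two(c1,u1,c2,u2):
    o1,d1=ray(c1,u1);o2,d2=ray(c2,u2);d1=d1[0];d2=d2[0]
    s=np.linalg.lstsq(np.c_[d1,-d2],o2-o1,rcond=None)[0]
    a,b=o1+s[0]*d1,o2+s[1]*d2; return (a+b)/2,np.linalg.norm(a-b)
E
python3 - <<'E'
from h import *
for n in("scene","side","wrist"):
    c=cam(n); cv2.imwrite(f"pics/{n}0.png",c['frame']); np.save(f"pics/{n}0.npy",c,allow_pickle=True)
    print(n,-c['R'].T@c['t'],c['R'][2],c['mtx'][0],c['k1'])
print(bot.read_state())
E
```

```text
scene [ 0.85712109 -0.48633939  1.08400937] [-0.25883144  0.40870571 -0.87519479] [490.85475343   0.         312.39602082] 0.0026282416912902307
side [-0.08131789 -0.65652507  0.60000339] [ 0.60911886  0.61713475 -0.49811536] [465.54217965   0.         312.12099491] -0.00820814206578136
wrist [0.23213395 0.63742739 0.3724903 ] [ 0.27220521 -0.13789374 -0.95230753] [354.27486905   0.         321.24346481] -0.08160662447343119
{'time': 0.15, 'q': array([ 1.06809077e+00,  2.64621433e-01,  1.60510568e+00,  8.39991489e-06,
        1.27370675e+00, -3.68942491e-02]), 'joint_vel': array([ 0.00108263, -0.00151781, -0.00322052,  0.0008808 , -0.00028542,
       -0.00085695]), 'joint_torque': array([ 1.23166861e-03, -5.15907168e+01, -3.67959595e+01, -2.20707857e-04,
        8.14203144e-03, -4.56209364e-05]), 'tool_pos': array([0.30288506, 0.60256687, 0.23019567]), 'tcp_rot': array([-7.24985910e-01, -3.05628209e+00,  2.78373386e-03]), 'wrist_force': array([ 0.22017203,  0.14895745, -0.14336661]), 'torque': array([-0.02261121,  0.01987325,  0.04269374]), 'width': 1.0029885072516143}
```

View pics/scene0.png

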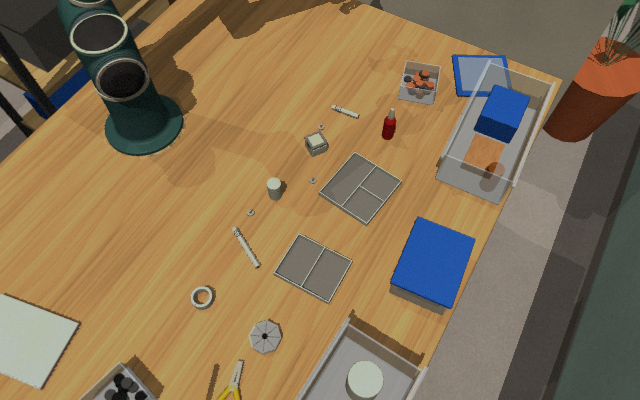

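View pics/side0.png

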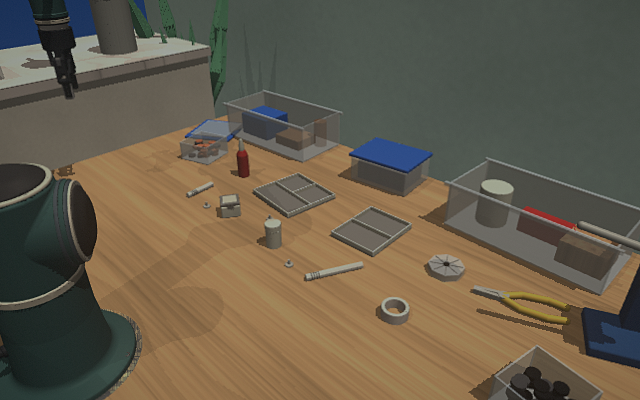

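The scene view shows the big tray at about (360,187), small tray (313,267), long barrel (246,247), short barrel (345,111), tub (316,143), jar (275,188), tape (202,297) and glue (389,125). The side view shows the same things, unoccluded. Next I segment them in both views.

```bash
python3 - <<'E'
from h import *
S={'scene':dict(big=(360,187),small=(313,267),long=(246,247),short=(345,111),tub=(316,143),jar=(275,188),tape=(202,297)),
'side':dict(big=(293,194),small=(372,230),long=(334,271),short=(200,190),tub=(230,205),jar=(273,235),tape=(395,311))}
C={}
Z=dict(big=.014,small=.014,long=.0065,short=.0065,tub=.02,jar=.029,tape=.011)
for n in S:
    c=np.load(f'pics/{n}0.npy',allow_pickle=True).item();C[n]=c
    hsv=cv2.cvtColor(c['frame'],cv2.COLOR_BGR2HSV)
    m=((hsv[...,1]<75)&(hsv[...,2]>60)).astype(np.uint8)*255
    m=cv2.morphologyEx(m,cv2.MORPH_CLOSE,np.ones((3,3)))
    cv2.imwrite(f'pics/mask_{n}.png',m)
    k,lab,st,ce=cv2.connectedComponentsWithStats(m)
    for o,s in S[n].items():
        w=lab[s[1]-10:s[1]+11,s[0]-10:s[0]+11].ravel();w=w[w>0]
        if not len(w): print(n,o,'none');continue
        l=np.bincount(w).argmax()
        cn=max(cv2.findContours((lab==l).astype(np.uint8),0,2)[0],key=cv2.contourArea)
        if o in('big','small'):
            q=cv2.approxPolyDP(cv2.convexHull(cn),6,True).reshape(-1,2)
            print(n,o,st[l][4],q.tolist(),plane(c,q,.014).round(3)[:,:2].tolist())
        elif o in('long','short'):
            r=cv2.minAreaRect(cn);b=cv2.boxPoints(r);e=sorted([(b[i]+b[(i+1)%4])/2 for i in range(4)],key=lambda e:-np.linalg.norm(e-np.array(r[0])))[:2]
            P=plane(c,e,.0065);d=P[0]-P[1]
            print(n,o,st[l][4],np.round(e,1).tolist(),P.mean(0).round(4),np.linalg.norm(d).round(3),np.degrees(np.arctan2(d[1],d[0])).round(1))
        else: print(n,o,st[l],ce[l].round(1),plane(c,[ce[l]],Z[o])[0].round(4))
E
python3 -c "
import cv2,numpy as np
a=cv2.imread('pics/mask_scene.png')[80:340,170:420];b=cv2.imread('pics/mask_side.png')[150:340,170:450]
a=cv2.resize(a,None,fx=1.5,fy=1.5,interpolation=0);b=cv2.resize(b,None,fx=1.4,fy=1.4,interpolation=0)
o=np.zeros((400,780,3),np.uint8);o[:a.shape[0],:a.shape[1]]=a;o[:b.shape[0],380:380+b.shape[1]]=b;cv2.imwrite('pics/m.png',o)"
```

```text
scene big 3244 [[354, 152], [401, 180], [366, 225], [319, 194]] [[0.553, 0.206], [0.698, 0.19], [0.682, 0.031], [0.539, 0.048]]
scene small 3047 [[298, 233], [351, 260], [328, 303], [273, 272]] [[0.551, -0.072], [0.695, -0.068], [0.701, -0.185], [0.554, -0.186]]
scene long 247 [[233.0, 227.0], [258.0, 267.0]] [ 0.4592 -0.1641  0.0065] 0.125 153.6
scene short 133 [[331.6000061035156, 106.0], [357.70001220703125, 115.80000305175781]] [0.4612 0.3196 0.0065] 0.08 -175.4
scene tub [305 124  22  33 424] [315.9 142.2] [0.4525 0.1779 0.02  ]
scene jar [267 177  15  23 266] [274.1 188.1] [ 0.4383 -0.0022  0.029 ]
scene tape [190 286  24  24 286] [201.5 297.3] [ 0.4475 -0.3194  0.011 ]
side big 2062 [[334, 198], [288, 217], [253, 189], [298, 172]] [[0.665, 0.022], [0.526, 0.04], [0.555, 0.207], [0.702, 0.192]]
side small 2253 [[411, 223], [373, 256], [331, 234], [369, 206]] [[0.702, -0.182], [0.545, -0.197], [0.544, -0.08], [0.695, -0.066]]
side long 411 [[362.5, 264.20001220703125], [305.0, 277.1000061035156]] [ 0.4625 -0.1648  0.0065] 0.123 -26.9
side short 152 [[212.89999389648438, 182.8000030517578], [186.5, 195.0]] [0.467  0.3215 0.0065] 0.086 3.9
side tub [220 194  21  24 426] [229.7 205.5] [0.4572 0.1743 0.02  ]
side jar [264 214  18  35 456] [272.7 232.4] [0.4451 0.0006 0.029 ]
side tape [381 297  29  28 602] [394.3 310.3] [ 0.4504 -0.3203  0.011 ]
```

View pics/m.png

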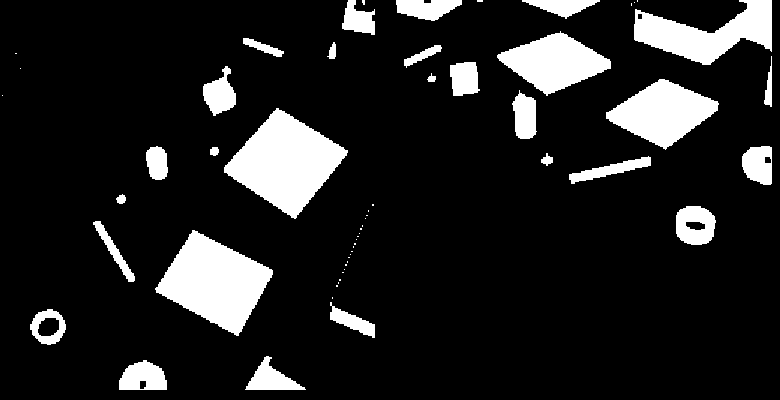

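Both views agree to about 5 mm. I move over the short barrel for a closer look with the wrist camera. The tub, tape and jar follow later.

Emit:
drive_tool --deltas '[{"hand":1,"offset":[16.1,-28.2,-8],"angular":[0,0,31]},{"hand":1,"offset":[16.1,-28.2,-8],"angular":[0,0,31]},{"hand":1,"offset":[16.1,-28.2,-8],"angular":[0,0,31]},{"hand":1,"offset":[16.1,-28.2,-8],"angular":[0,0,31]},{"hand":1,"offset":[16.1,-28.2,-8],"angular":[0,0,31]},{"hand":1,"offset":[16.1,-28.2,-8],"angular":[0,0,31]},{"hand":0.5,"offset":[16.1,-28.2,-8],"angular":[0,0,31]},{"hand":0.5,"offset":[16.1,-28.2,-8],"angular":[0,0,31]}]'

```text
time: 1.15
tool_pos: [0.464, 0.3216, 0.1514]
tcp_rot: [0.118, -3.139, -0.001]
wrist_force: [1.2, 0.2, -0.8]
width: 0.605
```

```bash
cat >> h.py <<'E'
from scipy.spatial.transform import Rotation as Ro
def tool():
    s=bot.read_state();R=Ro.from_rotvec(s['tcp_rot']).as_matrix()
    print('t%.2f'%s['time'],'tcp',np.round(s['tool_pos'],4),'jaw',np.degrees(np.arctan2(R[1,1],R[0,1])).round(1),'tilt',np.degrees(np.arccos(-R[2,2])).round(2),'w',round(s['width'],3),'F',np.round(s['wrist_force'],1));return s
def mask(c,s=75,v=60):
    hsv=cv2.cvtColor(c['frame'],cv2.COLOR_BGR2HSV)
    return cv2.morphologyEx(((hsv[...,1]<s)&(hsv[...,2]>v)).astype(np.uint8)*255,cv2.MORPH_CLOSE,np.ones((3,3)))
E
python3 - <<'E'
from h import *
tool();c=cam('wrist');cv2.imwrite('pics/w1.png',np.hstack([c['frame']]));np.save('pics/w1.npy',c,allow_pickle=True)
print(-c['R'].T@c['t'],c['R'][2]); print(proj(c,[[.464,.3205,.0065],[.618,.119,.014]]))
cs=np.load('pics/scene0.npy',allow_pickle=True).item();cd=np.load('pics/side0.npy',allow_pickle=True).item()
h=cv2.cvtColor(cs['frame'],cv2.COLOR_BGR2HSV)
print('glue',two(cs,(388,135),cd,(243,174)))
print('rim z', [two(cs,a,cd,b)[0].round(4) for a,b in [((354,152),(253,189)),((401,180),(298,172)),((366,225),(334,198)),((319,194),(288,217)),((298,233),(331,234)),((351,260),(369,206)),((328,303),(411,223)),((273,272),(373,256))]])
E
```

```text
t1.15 tcp [0.464  0.3216 0.1514] jaw 94.3 tilt 0.03 w 0.605 F [ 1.2  0.2 -0.8]
[0.38503718 0.31511434 0.29384942] [ 0.3047788   0.02481658 -0.95209979]
[[319.91601658 184.71352553]
 [103.81116632 323.39005102]]
glue (array([0.60215581, 0.31019172, 0.00297303]), np.float64(0.0020717335626450548))
rim z [array([0.5536, 0.2049, 0.0151]), array([0.6989, 0.1883, 0.0167]), array([0.6803, 0.0364, 0.0022]), array([0.5364, 0.0528, 0.0038]), array([ 0.5506, -0.0715,  0.0079]), array([ 0.6947, -0.0668,  0.0141]), array([ 0.7007, -0.1841,  0.015 ]), array([ 0.5535, -0.1872,  0.0064])]
```

View pics/w1.png

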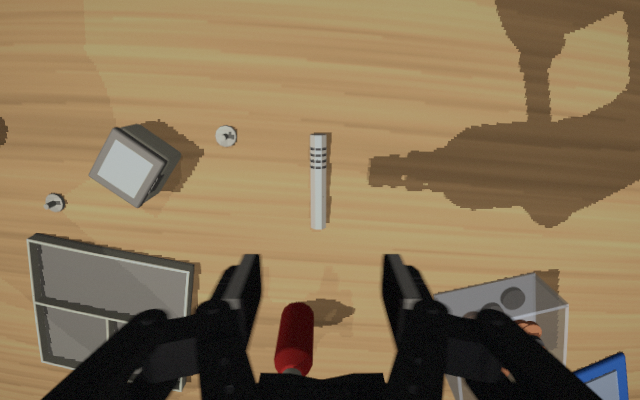

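The wrist view shows the short barrel at (318,182), rings end up, the tub at (135,165), the glue at (295,340), and part of the big tray at lower left. I measure the barrel from here.

```bash
cat >> h.py <<'E'
def comp(c,uv,s=75,v=60,r=10):
    m=mask(c,s,v);k,lab,st,ce=cv2.connectedComponentsWithStats(m)
    u,w=int(uv[0]),int(uv[1]);a=lab[max(w-r,0):w+r+1,max(u-r,0):u+r+1].ravel();a=a[a>0]
    l=np.bincount(a).argmax()
    return max(cv2.findContours((lab==l).astype(np.uint8),0,2)[0],key=cv2.contourArea),st[l],ce[l]
def rod(c,uv,z=.0065):
    cn,st,_=comp(c,uv);r=cv2.minAreaRect(cn);b=cv2.boxPoints(r);e=sorted([(b[i]+b[(i+1)%4])/2 for i in range(4)],key=lambda e:-np.linalg.norm(e-np.array(r[0])))[:2]
    P=plane(c,e,z);d=P[0]-P[1]; print('rod',np.round(e,1).tolist(),P.mean(0).round(4),'len',np.linalg.norm(d).round(4),'ang',np.degrees(np.arctan2(d[1],d[0])).round(1));return e
E
python3 - <<'E'
from h import *
c=np.load('pics/w1.npy',allow_pickle=True).item(); s=np.load('pics/scene0.npy',allow_pickle=True).item()
e=np.array(rod(c,(318,190)));f=np.array([[331.6,106],[357.7,115.8]])
print('z two views',two(c,e.mean(0),s,f.mean(0)))
cn,st,_=comp(c,(135,165));print(st);q=cv2.approxPolyDP(cv2.convexHull(cn),5,True).reshape(-1,2);print(q.tolist(),plane(c,q,.04).round(4).tolist())
cn,st,_=comp(c,(115,280));q=cv2.approxPolyDP(cv2.convexHull(cn),5,True).reshape(-1,2);print(q.tolist(),plane(c,q,.014).round(4).tolist())
E
```

```text
rod [[318.0, 134.0], [318.0, 229.0]] [0.463  0.3188 0.0065] len 0.0826 ang -175.8
z two views (array([0.46143523, 0.31890872, 0.00718374]), np.float64(0.0007068334780146587))
[  89  124   92   84 4706]
[[136, 124], [180, 153], [160, 190], [138, 207], [89, 176], [111, 130]] [[0.4191, 0.184, 0.04], [0.4383, 0.2159, 0.04], [0.4678, 0.1992, 0.04], [0.4829, 0.1806, 0.04], [0.4607, 0.1432, 0.04], [0.4245, 0.1645, 0.04]]
[[193, 264], [185, 316], [74, 369], [41, 361], [27, 238], [34, 234]] [[0.5435, 0.2127, 0.014], [0.6001, 0.2021, 0.014], [0.6828, 0.0746, 0.014], [0.6781, 0.0369, 0.014], [0.5319, 0.0551, 0.014], [0.5272, 0.0633, 0.014]]
```

Emit:
drive_tool --deltas '[{"hand":0.5,"offset":[-0.15,-0.25,-6],"angular":[0,0,0]},{"hand":0.5,"offset":[-0.15,-0.25,-12],"angular":[0,0,0]},{"hand":0.5,"offset":[-0.15,-0.25,-14.7],"angular":[0,0,0]},{"hand":0.0,"offset":[-0.15,-0.25,-14.7],"angular":[0,0,0]},{"hand":0.0,"offset":[-0.15,-0.25,-14.7],"angular":[0,0,0]},{"hand":0.0,"offset":[-0.15,-0.25,-14.7],"angular":[0,0,0]},{"hand":0.0,"offset":[-0.15,-0.25,-14.7],"angular":[0,0,0]},{"hand":0.0,"offset":[-0.15,-0.25,-14.7],"angular":[0,0,0]}]' --force 40

```text
time: 2.2
tool_pos: [0.4631, 0.3188, 0.0051]
tcp_rot: [-0.118, 3.138, 0.001]
wrist_force: [-0.6, 0.3, 3.1]
width: 0.127
```

Emit:
drive_tool --deltas '[{"hand":0,"offset":[0,0,6],"angular":[0,0,0]},{"hand":0,"offset":[1,-3,12],"angular":[0,0,-10]},{"hand":0,"offset":[19.9,-44.6,12.6],"angular":[0,0,-92.8]},{"hand":0,"offset":[19.9,-44.6,12.6],"angular":[0,0,-92.8]},{"hand":0,"offset":[19.9,-44.6,12.6],"angular":[0,0,-92.8]},{"hand":0,"offset":[19.9,-44.6,12.6],"angular":[0,0,-92.8]},{"hand":0,"offset":[19.9,-44.6,12.6],"angular":[0,0,-92.8]},{"hand":0,"offset":[19.9,-44.6,12.6],"angular":[0,0,-92.8]}]'

```text
time: 3.2
tool_pos: [0.6273, -0.0526, 0.1287]
tcp_rot: [1.813, 2.565, 0.001]
wrist_force: [0.7, -0.5, -0.5]
width: 0.132
```

```bash
python3 - <<'E'
from h import *
tool();c=cam('wrist');cv2.imwrite('pics/w2.png',c['frame']);np.save('pics/w2.npy',c,allow_pickle=True);print(-c['R'].T@c['t'],c['R'][2])
E
```

```text
t3.20 tcp [ 0.6273 -0.0526  0.1287] jaw 19.5 tilt 0.03 w 0.132 F [ 0.7 -0.5 -0.5]
[0.60030933 0.02080312 0.27107633] [ 0.10227783 -0.28720195 -0.95239398]
```

View pics/w2.png

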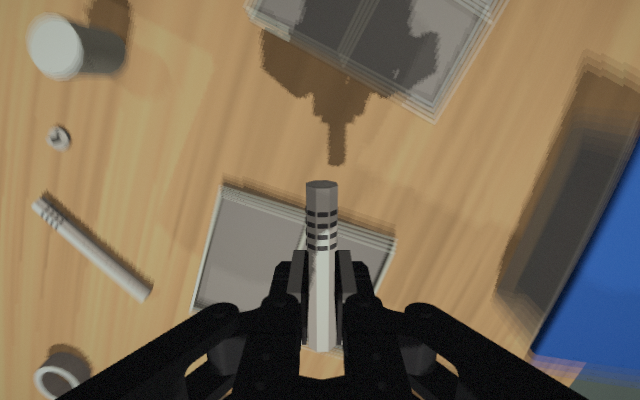

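```bash
python3 - <<'E'
from h import *
c=cam('wrist');tool();np.save('pics/w3.npy',c,allow_pickle=True)
m=mask(c);q=None
for uv in [(250,250)]:
    cn,st,_=comp(c,uv,r=5);q=cv2.approxPolyDP(cv2.convexHull(cn),4,True).reshape(-1,2);print(st,[ (a.tolist(),p[:2].round(3).tolist()) for a,p in zip(q,plane(c,q,.014))])
E
```

```text
t3.30 tcp [ 0.6294 -0.0566  0.1292] jaw 19.4 tilt 0.25 w 0.135 F [-0.6  1.  -0.3]
[  189   169   209   184 18953] [([220, 169], [0.553, -0.067]), ([335, 182], [0.637, -0.049]), ([394, 220], [0.691, -0.063]), ([397, 228], [0.696, -0.068]), ([375, 282], [0.698, -0.119]), ([342, 344], [0.694, -0.188]), ([317, 352], [0.676, -0.204]), ([189, 299], [0.554, -0.187])]
```

Emit:
drive_tool --deltas '[{"hand":0,"offset":[3.2,-7.0,0],"angular":[0,0,-17.9]},{"hand":0,"offset":[3.2,-7.0,-3],"angular":[0,0,-17.9]},{"hand":0,"offset":[3.2,-7.0,-7.5],"angular":[0,0,-17.9]},{"hand":0,"offset":[3.2,-7.0,-9.5],"angular":[0,0,-17.9]},{"hand":0,"offset":[3.2,-7.0,-11.5],"angular":[0,0,-17.9]},{"hand":0,"offset":[3.2,-7.0,-12],"angular":[0,0,-17.9]},{"hand":0,"offset":[3.2,-7.0,-12],"angular":[0,0,-17.9]}]'

```text
time: 4.18
tool_pos: [0.6596, -0.1201, 0.0096]
tcp_rot: [2.181, 2.259, 0.001]
wrist_force: [0.2, -0.4, -0.1]
width: 0.128
```

```bash
python3 - <<'E'
from h import *
tool()
E
```

```text
t4.17 tcp [ 0.6596 -0.1201  0.0096] jaw 2.0 tilt 0.1 w 0.128 F [ 0.2 -0.4 -0.1]
```

Emit:
drive_tool --deltas '[{"hand":0,"offset":[0,0,-0.1],"angular":[0,0,0]},{"hand":0.3,"offset":[0,0,-0.1],"angular":[0,0,0]},{"hand":0.3,"offset":[0,0,-0.1],"angular":[0,0,0]},{"hand":0.3,"offset":[0,0,5],"angular":[0,0,0]},{"hand":0.3,"offset":[-1,0,11],"angular":[0,0,5]},{"hand":0.5,"offset":[-7,-2,14],"angular":[0,0,15]},{"hand":0.5,"offset":[-13,-3,14],"angular":[0,0,25]},{"hand":0.5,"offset":[-19.9,-4.4,14],"angular":[0,0,35]}]'

```text
time: 5.18
tool_pos: [0.4714, -0.1624, 0.1492]
tcp_rot: [1.393, 2.813, -0.0]
wrist_force: [-0.8, -0.3, -0.2]
width: 0.504
```

Emit:
drive_tool --deltas '[{"hand":0.5,"offset":[0,0,0],"angular":[0,0,10]},{"hand":0.5,"offset":[0,0,0],"angular":[0,0,20]},{"hand":0.5,"offset":[0,0,0],"angular":[0,0,26.5]},{"hand":0.5,"offset":[0,0,0],"angular":[0,0,26.5]}]'

```text
time: 5.68
tool_pos: [0.4724, -0.1619, 0.1483]
tcp_rot: [0.723, 3.057, -0.0]
wrist_force: [-0.0, 0.3, 0.4]
width: 0.497
```

```bash
python3 - <<'E'
from h import *
c=cam('wrist');tool();cv2.imwrite('pics/w4.png',c['frame']);np.save('pics/w4.npy',c,allow_pickle=True)
p=proj(c,[[.461,-.1645,.0065]])[0];print(p)
e=np.array(rod(c,p));print(two(c,e.mean(0),np.load('pics/scene0.npy',allow_pickle=True).item(),(245.5,247)))
E
```

```text
t5.72 tcp [ 0.4725 -0.1619  0.1483] jaw 63.3 tilt 0.01 w 0.497 F [ 0.5 -0.  -0.3]
[312.93621222 175.00216466]
rod [[310.5, 98.0], [310.5, 243.0]] [ 0.46   -0.1663  0.0065] len 0.1229 ang 152.9
(array([ 0.45823   , -0.16421787,  0.00226428]), np.float64(0.0022694361836337147))
```

View pics/w4.png

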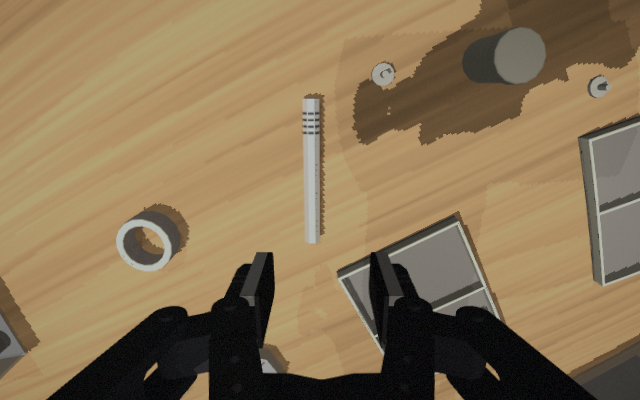

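The wrist view shows the long barrel at (310,170), tape top at (150,243), jar at (510,58), and both trays at right. Now I grasp the long barrel.

Emit:
drive_tool --deltas '[{"hand":0.5,"offset":[-1.2,-0.35,-6],"angular":[0,0,0]},{"hand":0.5,"offset":[-1.2,-0.35,-12],"angular":[0,0,0]},{"hand":0.5,"offset":[-1.2,-0.35,-14.4],"angular":[0,0,0]},{"hand":0.5,"offset":[-1.2,-0.35,-14.4],"angular":[0,0,0]},{"hand":0.0,"offset":[-1.2,-0.35,-14.4],"angular":[0,0,0]},{"hand":0.0,"offset":[-1.2,-0.35,-14.4],"angular":[0,0,0]},{"hand":0.0,"offset":[-1.2,-0.35,-14.4],"angular":[0,0,0]},{"hand":0.0,"offset":[-1.2,-0.35,-14.4],"angular":[0,0,0]}]'

```text
time: 6.72
tool_pos: [0.4624, -0.1662, 0.0062]
tcp_rot: [0.721, 3.054, -0.001]
wrist_force: [-0.7, -0.2, 6.7]
width: 0.131
```

```bash
python3 - <<'E'
from h import *
tool()
c=np.load('pics/w4.npy',allow_pickle=True).item()
# top annulus outer ellipse of tape: bright top ring
g=cv2.cvtColor(c['frame'],cv2.COLOR_BGR2GRAY);h=cv2.cvtColor(c['frame'],cv2.COLOR_BGR2HSV)
m=((h[...,1]<60)&(g>150)).astype(np.uint8);m[:, :100]=0;m[:,200:]=0;m[:200]=0;m[290:]=0
cn=max(cv2.findContours(m,0,2)[0],key=cv2.contourArea);e=cv2.fitEllipse(cv2.convexHull(cn));print(e)
print('tape',plane(c,[e[0]],.022))
s=np.load('pics/scene0.npy',allow_pickle=True).item()
cn,st,_=comp(s,(202,297));print(cv2.fitEllipse(cn))
# big tray corners here
cn,st,_=comp(c,(615,200));q=cv2.approxPolyDP(cv2.convexHull(cn),4,True).reshape(-1,2);print([(a.tolist(),p[:2].round(3).tolist()) for a,p in zip(q,plane(c,q,.014))])
E
```

```text
t6.72 tcp [ 0.4624 -0.1662  0.0062] jaw 63.4 tilt 0.23 w 0.131 F [-0.7 -0.2  6.7]
((143.24871826171875, 245.1750030517578), (48.03990936279297, 58.49083709716797), 125.17282104492188)
tape [[ 0.4472077  -0.31931889  0.022     ]]
((201.5155792236328, 297.5091857910156), (22.00444793701172, 22.936309814453125), 36.97871398925781)
[([637, 119], [0.535, 0.098]), ([639, 273], [0.685, 0.074]), ([602, 286], [0.679, 0.035]), ([593, 278], [0.665, 0.028]), ([578, 138], [0.528, 0.044])]
```

Emit:
drive_tool --deltas '[{"hand":0,"offset":[0,0,6],"angular":[0,0,0]},{"hand":0,"offset":[2,3,11],"angular":[0,0,-10]},{"hand":0,"offset":[4,9,12.5],"angular":[0,0,-20]},{"hand":0,"offset":[6,14,12.5],"angular":[0,0,-30]},{"hand":0,"offset":[8,20,12.5],"angular":[0,0,-40]},{"hand":0,"offset":[11.7,25,12.5],"angular":[0,0,-50]},{"hand":0,"offset":[11.7,29,12.5],"angular":[0,0,-60]},{"hand":0,"offset":[11.7,29,12.5],"angular":[0,0,-69.4]}]'

```text
time: 7.72
tool_pos: [0.578, 0.1283, 0.1296]
tcp_rot: [-2.335, -2.101, -0.002]
wrist_force: [-0.4, -0.3, -0.2]
width: 0.136
```

Emit:
drive_tool --deltas '[{"hand":0,"offset":[0,0,0],"angular":[0,0,0]},{"hand":0,"offset":[0,0,0],"angular":[0,0,0]}]'

```text
time: 7.98
tool_pos: [0.5773, 0.1241, 0.1293]
tcp_rot: [-2.331, -2.106, 0.0]
wrist_force: [0.0, -0.4, -0.4]
width: 0.131
```

```bash
python3 - <<'E'
from h import *
c=cam('wrist');tool();cv2.imwrite('pics/w5.png',c['frame']);np.save('pics/w5.npy',c,allow_pickle=True)
E
```

```text
t8.03 tcp [0.5773 0.1239 0.1293] jaw -5.9 tilt 0.0 w 0.131 F [-0.3  0.1 -0.4]
```

View pics/w5.png

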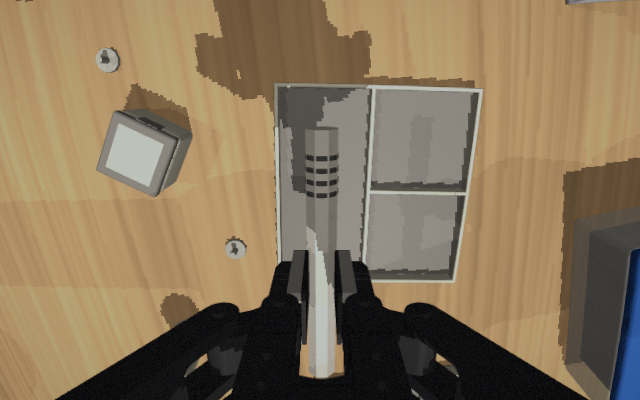

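The held barrel is vertical at u=322 over the long compartment. Tray corners show at (275,85), (482,90) and (455,282), and the tub at (143,152). A quick check of the tray pose and the tub follows.

```bash
python3 - <<'E'
from h import *
c=np.load('pics/w5.npy',allow_pickle=True).item()
uv=[(275,85),(482,90),(455,282),(372,88),(370,190),(467,193)]
for a,p in zip(uv,plane(c,uv,.014)): print(a,p[:2].round(4))
# tub top lid
g=c['frame'][90:215,80:205];cv2.imwrite('pics/tub.png',cv2.resize(g,None,fx=4,fy=4))
h=cv2.cvtColor(c['frame'],cv2.COLOR_BGR2HSV);m=((h[...,2]>165)&(h[...,1]<60)).astype(np.uint8);m[:,:90]=0;m[:,200:]=0;m[:95]=0;m[210:]=0
cn=max(cv2.findContours(m,0,2)[0],key=cv2.contourArea);r=cv2.minAreaRect(cn);print(r);b=plane(c,cv2.boxPoints(r),.04);print(b.round(4).tolist());d=b[1]-b[0];print(b.mean(0),np.linalg.norm(d),np.degrees(np.arctan2(d[1],d[0])))
E
```

```text
(275, 85) [0.5523 0.2064]
(482, 90) [0.698  0.1894]
(455, 282) [0.6804 0.0358]
(372, 88) [0.6196 0.1975]
(370, 190) [0.6135 0.1234]
(467, 193) [0.6881 0.1135]
((133.25257873535156, 154.55670166015625), (52.69647216796875, 45.893646240234375), 23.962486267089844)
[[0.4275, 0.1682, 0.04], [0.4485, 0.1945, 0.04], [0.4783, 0.1766, 0.04], [0.4584, 0.1496, 0.04]]
[0.45317158 0.1722337  0.04      ] 0.03362406148646422 51.21794450930858
```

View pics/tub.png

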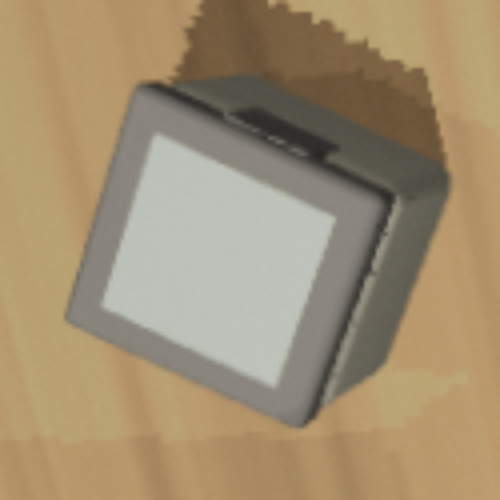

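Emit:
drive_tool --deltas '[{"hand":0,"offset":[0,0,-5],"angular":[0,0,0]},{"hand":0,"offset":[0,0,-9],"angular":[0,0,0]},{"hand":0,"offset":[0,0,-11],"angular":[0,0,0]},{"hand":0,"offset":[0,0,-11.9],"angular":[0,0,0]},{"hand":0,"offset":[0,0,-11.9],"angular":[0,0,0]},{"hand":0.3,"offset":[0,0,-11.9],"angular":[0,0,0]},{"hand":0.3,"offset":[0,0,-11.9],"angular":[0,0,0]},{"hand":0.3,"offset":[0,0,-11.9],"angular":[0,0,0]}]'

```text
time: 9.02
tool_pos: [0.5779, 0.1247, 0.0108]
tcp_rot: [2.333, 2.103, 0.001]
wrist_force: [-0.7, -0.0, -0.1]
width: 0.302
```

Emit:
drive_tool --deltas '[{"hand":0.3,"offset":[0,0,5],"angular":[0,0,0]},{"hand":0.3,"offset":[0,0,10],"angular":[0,0,-5]},{"hand":1,"offset":[-6,2.4,13],"angular":[0,0,-10]},{"hand":1,"offset":[-12.5,4.75,13],"angular":[0,0,-20]},{"hand":1,"offset":[-12.5,4.75,13],"angular":[0,0,-29]},{"hand":1,"offset":[-12.5,4.75,13],"angular":[0,0,-29]},{"hand":1,"offset":[-12.5,4.75,13],"angular":[0,0,-29]}]'

```text
time: 9.9
tool_pos: [0.4535, 0.1721, 0.1406]
tcp_rot: [2.784, 1.455, 0.002]
wrist_force: [0.0, 0.4, -0.3]
width: 0.998
```

```bash
python3 - <<'E'
from h import *
c=cam('wrist');tool();cv2.imwrite('pics/w6.png',c['frame']);np.save('pics/w6.npy',c,allow_pickle=True)
p=proj(c,[[.453,.172,.04]])[0].astype(int);print(p)
h=cv2.cvtColor(c['frame'],cv2.COLOR_BGR2HSV)
for vm in(165,180):
    m=((h[...,2]>vm)&(h[...,1]<60)).astype(np.uint8);w=np.zeros_like(m);w[p[1]-70:p[1]+70,p[0]-80:p[0]+80]=1;m*=w
    cn=max(cv2.findContours(m,0,2)[0],key=cv2.contourArea);r=cv2.minAreaRect(cn);print(r);b=plane(c,cv2.boxPoints(r),.04);d=b[1]-b[0];print(b.mean(0),np.linalg.norm(d),np.degrees(np.arctan2(d[1],d[0])))
c5=np.load('pics/w5.npy',allow_pickle=True).item();print('z',two(c,r[0],c5,(133.25,154.56)))
E
```

```text
t9.95 tcp [0.4536 0.1719 0.1405] jaw -34.9 tilt 0.05 w 0.999 F [ 0.2 -0.2  0.4]
[321 199]
((322.0693054199219, 198.66375732421875), (43.21249771118164, 45.6270751953125), 87.61405944824219)
[0.45362734 0.17206331 0.04      ] 0.03223930469975898 -32.31962014810293
((321.539794921875, 198.65379333496094), (42.76769256591797, 44.38741683959961), 88.02507019042969)
[0.4533223  0.17229227 0.04      ] 0.031368159150567385 -32.74305439624829
z (array([0.45348887, 0.17251327, 0.04001844]), np.float64(7.953535718937923e-05))
```

View pics/w6.png

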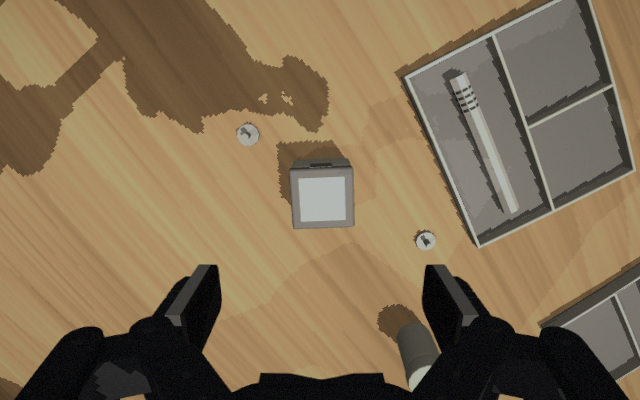

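The long barrel lies in its compartment around (485,145). The tub is at (322,199), top height 40 mm from two views. Now I grasp it.

Emit:
drive_tool --deltas '[{"hand":0.9,"offset":[0,0,-6],"angular":[0,0,2]},{"hand":0.9,"offset":[0,0,-11],"angular":[0,0,2]},{"hand":0.9,"offset":[0,0,-12.8],"angular":[0,0,2]},{"hand":0.3,"offset":[0,0,-12.8],"angular":[0,0,2]},{"hand":0.3,"offset":[0,0,-12.8],"angular":[0,0,2]},{"hand":0.3,"offset":[0,0,-12.8],"angular":[0,0,2]},{"hand":0.3,"offset":[0,0,-12.8],"angular":[0,0,2]},{"hand":0.3,"offset":[0,0,-12.8],"angular":[0,0,2]}]' --force 30

```text
time: 10.95
tool_pos: [0.4529, 0.1722, 0.0129]
tcp_rot: [2.76, 1.5, 0.002]
wrist_force: [-0.2, 0.4, -0.3]
width: 0.534
```

Emit:
drive_tool --deltas '[{"hand":0.3,"offset":[0,0,5],"angular":[0,0,0]},{"hand":0.3,"offset":[2,0,9],"angular":[0,0,5]},{"hand":0.3,"offset":[7,-0.5,9],"angular":[0,0,12]},{"hand":0.3,"offset":[12,-1,9],"angular":[0,0,19]},{"hand":0.3,"offset":[17,-1.5,9],"angular":[0,0,26.5]},{"hand":0.3,"offset":[20.2,-1.7,9],"angular":[0,0,26.5]},{"hand":0.3,"offset":[20.2,-1.7,9],"angular":[0,0,26.5]},{"hand":0.3,"offset":[20.2,-1.7,9],"angular":[0,0,26.5]}]'

```text
time: 11.95
tool_pos: [0.6535, 0.1551, 0.1017]
tcp_rot: [-2.342, -2.092, 0.002]
wrist_force: [0.0, -0.3, -0.4]
width: 0.533
```

```bash
python3 - <<'E'
from h import *
c=cam('wrist');tool();cv2.imwrite('pics/w7.png',c['frame'])
E
```

```text
t12.00 tcp [0.6531 0.1552 0.1018] jaw -6.4 tilt 0.1 w 0.535 F [-0.1  0.6 -0.9]
```

View pics/w7.png

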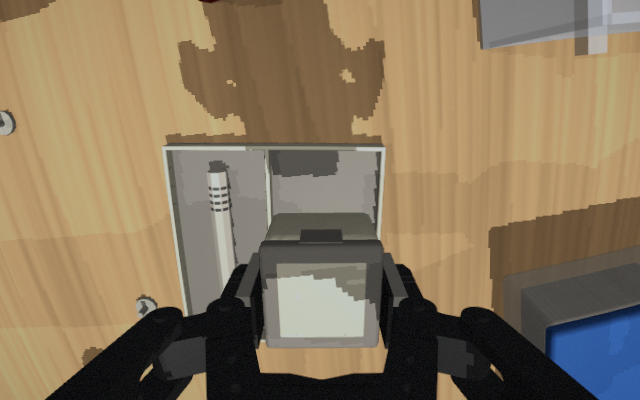

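Emit:
drive_tool --deltas '[{"hand":0.3,"offset":[0.2,0,-4],"angular":[0,0,0]},{"hand":0.3,"offset":[0.2,0,-6.5],"angular":[0,0,0]},{"hand":0.3,"offset":[0.2,0,-8],"angular":[0,0,0]},{"hand":0.3,"offset":[0.2,0,-8.5],"angular":[0,0,0]},{"hand":0.3,"offset":[0.2,0,-8.5],"angular":[0,0,0]},{"hand":0.75,"offset":[0.2,0,-8.5],"angular":[0,0,0]},{"hand":0.75,"offset":[0.2,0,-8.5],"angular":[0,0,0]},{"hand":0.75,"offset":[0.2,0,-8.3],"angular":[0,0,0]}]'

```text
time: 13.0
tool_pos: [0.6567, 0.1551, 0.0197]
tcp_rot: [2.343, 2.093, 0.001]
wrist_force: [0.1, -0.8, -0.1]
width: 0.75
```

Emit:
drive_tool --deltas '[{"hand":0.75,"offset":[0,0,6],"angular":[0,0,0]},{"hand":0.9,"offset":[-1,-4,11],"angular":[0,0,0]},{"hand":0.9,"offset":[-20.7,-47.5,11],"angular":[0,0,0]},{"hand":0.9,"offset":[-20.7,-47.5,11],"angular":[0,0,0]},{"hand":0.9,"offset":[-20.7,-47.5,11],"angular":[0,0,0]},{"hand":0.9,"offset":[-20.7,-47.5,11],"angular":[0,0,0]},{"hand":0.9,"offset":[-20.7,-47.5,11],"angular":[0,0,0]},{"hand":0.9,"offset":[-20.7,-47.5,11],"angular":[0,0,0]}]'

```text
time: 14.0
tool_pos: [0.4916, -0.227, 0.1295]
tcp_rot: [2.342, 2.092, 0.001]
wrist_force: [0.9, -1.2, 0.3]
width: 0.899
```

```bash
python3 - <<'E'
from h import *
tool()
E
```

```text
t14.00 tcp [ 0.4916 -0.227   0.1295] jaw -6.4 tilt 0.08 w 0.899 F [ 0.9 -1.2  0.3]
```

Emit:
drive_tool --deltas '[{"hand":0.9,"offset":[-3,-6,0],"angular":[0,0,0]},{"hand":0.9,"offset":[-4.2,-8.8,0],"angular":[0,0,0]},{"hand":0.9,"offset":[-4.2,-8.8,0],"angular":[0,0,0]},{"hand":0.9,"offset":[-4.2,-8.8,0],"angular":[0,0,0]}]'

```text
time: 14.5
tool_pos: [0.4504, -0.3129, 0.129]
tcp_rot: [-2.343, -2.092, -0.001]
wrist_force: [0.3, -0.1, -0.0]
width: 0.901
```

```bash
python3 - <<'E'
from h import *
c=cam('wrist');tool();cv2.imwrite('pics/w8.png',c['frame']);np.save('pics/w8.npy',c,allow_pickle=True)
p=proj(c,[[.4475,-.319,.022]])[0].astype(int);print(p)
h=cv2.cvtColor(c['frame'],cv2.COLOR_BGR2HSV);m=((h[...,1]<60)&(h[...,2]>150)).astype(np.uint8);w=np.zeros_like(m);w[p[1]-60:p[1]+60,p[0]-60:p[0]+60]=1;m*=w
cn=max(cv2.findContours(m,0,2)[0],key=cv2.contourArea);e=cv2.fitEllipse(cv2.convexHull(cn));print(e,plane(c,[e[0]],.022))
c4=np.load('pics/w4.npy',allow_pickle=True).item();print(two(c,e[0],c4,(143.25,245.18)))
E
```

```text
t14.55 tcp [ 0.4507 -0.3125  0.1289] jaw -6.4 tilt 0.02 w 0.899 F [ 0.  -0.  -0.1]
[319 205]
((320.06060791015625, 205.80645751953125), (61.395442962646484, 64.96686553955078), 89.17460632324219) [[ 0.44798773 -0.31954772  0.022     ]]
(array([ 0.44768744, -0.32018947,  0.02054316]), np.float64(0.0005540690635300994))
```

View pics/w8.png

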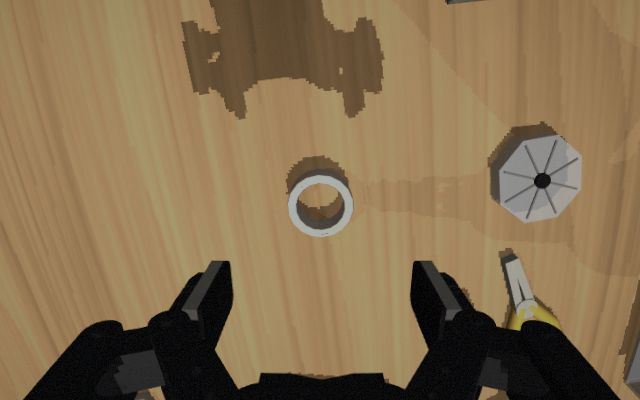

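The tape is at (320,206), isolated, with its top at about 21 mm from two views. I grip it at the top so the tips stay above the tray walls when placing.

Emit:
drive_tool --deltas '[{"hand":0.9,"offset":[-0.25,-0.7,-6],"angular":[0,0,0]},{"hand":0.9,"offset":[-0.25,-0.7,-10],"angular":[0,0,0]},{"hand":0.9,"offset":[-0.25,-0.7,-11.9],"angular":[0,0,0]},{"hand":0.4,"offset":[-0.25,-0.7,-11.9],"angular":[0,0,0]},{"hand":0.4,"offset":[-0.25,-0.7,-11.9],"angular":[0,0,0]},{"hand":0.4,"offset":[-0.25,-0.7,-11.9],"angular":[0,0,0]},{"hand":0.4,"offset":[-0.25,-0.7,-11.9],"angular":[0,0,0]},{"hand":0.4,"offset":[-0.25,-0.7,-11.9],"angular":[0,0,0]}]' --force 30

```text
time: 15.55
tool_pos: [0.4487, -0.3208, 0.0111]
tcp_rot: [2.341, 2.091, 0.001]
wrist_force: [-0.0, 0.2, 4.7]
width: 0.57
```

Emit:
drive_tool --deltas '[{"hand":0.4,"offset":[0,0,5],"angular":[0,0,0]},{"hand":0.4,"offset":[0,0,9],"angular":[0,0,0]},{"hand":0.4,"offset":[19.7,40,9],"angular":[0,0,0]},{"hand":0.4,"offset":[19.7,40,9],"angular":[0,0,0]},{"hand":0.4,"offset":[19.7,40,9],"angular":[0,0,0]},{"hand":0.4,"offset":[19.7,40,9],"angular":[0,0,0]},{"hand":0.4,"offset":[19.7,40,9],"angular":[0,0,0]},{"hand":0.4,"offset":[19.7,40,9],"angular":[0,0,0]}]'

```text
time: 16.55
tool_pos: [0.6141, 0.0181, 0.1]
tcp_rot: [2.343, 2.093, 0.0]
wrist_force: [1.3, -0.0, -0.1]
width: 0.57
```

Emit:
drive_tool --deltas '[{"hand":0.4,"offset":[3.2,6.5,0],"angular":[0,0,0]},{"hand":0.4,"offset":[3.2,6.5,0],"angular":[0,0,0]},{"hand":0.4,"offset":[3.2,6.5,0],"angular":[0,0,0]}]'

```text
time: 16.92
tool_pos: [0.6452, 0.0816, 0.0995]
tcp_rot: [-2.341, -2.095, 0.002]
wrist_force: [-0.5, 0.3, 0.1]
width: 0.566
```

```bash
python3 - <<'E'
from h import *
c=cam('wrist');tool();cv2.imwrite('pics/w9.png',c['frame'])
E
```

```text
t16.98 tcp [0.6448 0.0806 0.0994] jaw -6.4 tilt 0.09 w 0.569 F [ 0.  -0.2  0.3]
```

View pics/w9.png

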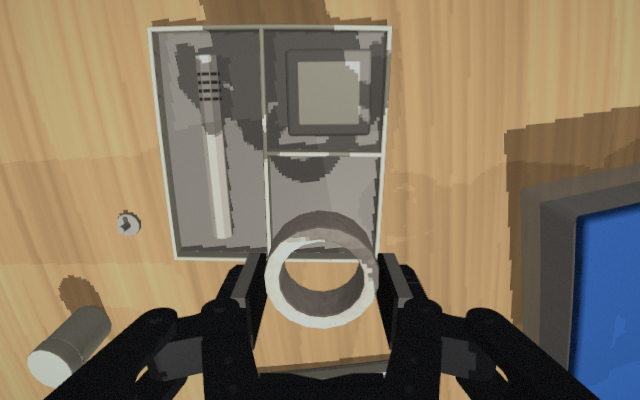

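The tub (328,90) and long barrel (212,145) sit in their compartments, and the tape is held level. I lower it.

Emit:
drive_tool --deltas '[{"hand":0.4,"offset":[0.15,-0.2,-4],"angular":[0,0,0]},{"hand":0.4,"offset":[0.15,-0.2,-6.5],"angular":[0,0,0]},{"hand":0.4,"offset":[0.15,-0.2,-8],"angular":[0,0,0]},{"hand":0.4,"offset":[0.15,-0.2,-8.4],"angular":[0,0,0]},{"hand":0.4,"offset":[0.15,-0.2,-8.4],"angular":[0,0,0]},{"hand":0.75,"offset":[0.15,-0.2,-8.4],"angular":[0,0,0]},{"hand":0.75,"offset":[0.15,-0.2,-8.4],"angular":[0,0,0]},{"hand":0.75,"offset":[0.15,-0.2,-8.0],"angular":[0,0,0]}]'

```text
time: 17.98
tool_pos: [0.647, 0.0794, 0.0202]
tcp_rot: [2.343, 2.093, 0.0]
wrist_force: [-0.3, -0.5, -0.5]
width: 0.754
```

Emit:
drive_tool --deltas '[{"hand":0.75,"offset":[0,0,6],"angular":[0,0,0]},{"hand":0.75,"offset":[0,0,12],"angular":[0,0,0]},{"hand":0.75,"offset":[-6,-2,14],"angular":[0,0,0]},{"hand":0.75,"offset":[-11,-4,14],"angular":[0,0,0]},{"hand":0.75,"offset":[-16,-6,14],"angular":[0,0,0]},{"hand":0.75,"offset":[-20.5,-8,14],"angular":[0,0,0]},{"hand":0.75,"offset":[-20.5,-8,14],"angular":[0,0,0]},{"hand":0.75,"offset":[-20.5,-8,14],"angular":[0,0,0]}]'

```text
time: 18.98
tool_pos: [0.4431, -0.0007, 0.1608]
tcp_rot: [2.342, 2.092, 0.003]
wrist_force: [0.9, 0.4, 0.0]
width: 0.75
```

```bash
python3 - <<'E'
from h import *
c=cam('wrist');tool();cv2.imwrite('pics/w10.png',c['frame']);np.save('pics/w10.npy',c,allow_pickle=True)
print(proj(c,[[.442,0,.058]])[0])
E
```

```text
t19.02 tcp [ 0.4436 -0.0006  0.1608] jaw -6.4 tilt 0.14 w 0.748 F [-0.3 -0.  -0.5]
[320.3722526  197.95159642]
```

View pics/w10.png

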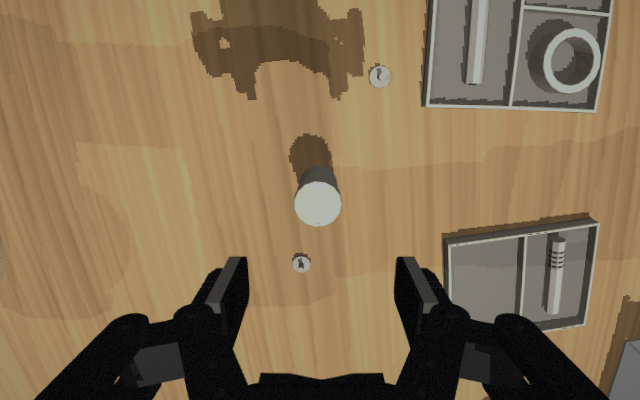

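The jar lid is at (318,204). The tape (572,60) and short barrel (556,275) look placed.

```bash
python3 - <<'E'
from h import *
def lid(f,p,v):
    c=np.load(f,allow_pickle=True).item();h=cv2.cvtColor(c['frame'],cv2.COLOR_BGR2HSV);m=((h[...,1]<60)&(h[...,2]>v)).astype(np.uint8);w=np.zeros_like(m);w[p[1]-35:p[1]+35,p[0]-35:p[0]+35]=1;m*=w
    cn=max(cv2.findContours(m,0,2)[0],key=cv2.contourArea);e=cv2.fitEllipse(cv2.convexHull(cn));print(e,plane(c,[e[0]],.058));return c,e[0]
a=lid('pics/w10.npy',(318,204),150);b=lid('pics/w4.npy',(520,55),110);print(two(*a,*b))
E
```

```text
((317.4096374511719, 203.73004150390625), (44.52086639404297, 46.983856201171875), 89.77830505371094) [[ 0.43935286 -0.00414729  0.058     ]]
((519.6961669921875, 55.88589859008789), (48.832950592041016, 54.837833404541016), 20.825408935546875) [[ 0.43911808 -0.00507141  0.058     ]]
(array([ 0.43929787, -0.00450319,  0.05691648]), np.float64(9.350186638654412e-06))
```

Emit:
drive_tool --deltas '[{"hand":0.75,"offset":[-0.4,-0.35,-5],"angular":[0,0,0]},{"hand":0.75,"offset":[-0.4,-0.35,-10],"angular":[0,0,0]},{"hand":0.75,"offset":[-0.4,-0.35,-13.3],"angular":[0,0,0]},{"hand":0.75,"offset":[-0.4,-0.35,-13.3],"angular":[0,0,0]},{"hand":0.2,"offset":[-0.4,-0.35,-13.3],"angular":[0,0,0]},{"hand":0.2,"offset":[-0.4,-0.35,-13.3],"angular":[0,0,0]},{"hand":0.2,"offset":[-0.4,-0.35,-13.3],"angular":[0,0,0]},{"hand":0.2,"offset":[-0.4,-0.35,-13.3],"angular":[0,0,0]}]' --force 30

```text
time: 20.02
tool_pos: [0.4403, -0.0043, 0.0287]
tcp_rot: [2.341, 2.091, 0.005]
wrist_force: [0.2, 0.9, 5.8]
width: 0.405
```

Emit:
drive_tool --deltas '[{"hand":0.2,"offset":[0,0,5],"angular":[0,0,0]},{"hand":0.2,"offset":[3,-2,8],"angular":[0,0,0]},{"hand":0.2,"offset":[7,-6,8],"angular":[0,0,0]},{"hand":0.2,"offset":[11,-9,8],"angular":[0,0,0]},{"hand":0.2,"offset":[14.9,-12.4,8],"angular":[0,0,0]},{"hand":0.2,"offset":[14.9,-12.4,8],"angular":[0,0,0]},{"hand":0.2,"offset":[14.9,-12.4,8],"angular":[0,0,0]}]'

```text
time: 20.9
tool_pos: [0.5859, -0.128, 0.1062]
tcp_rot: [-2.342, -2.091, 0.002]
wrist_force: [0.1, 0.4, -1.5]
width: 0.406
```

```bash
python3 - <<'E'
from h import *
c=cam('side');tool();cv2.imwrite('pics/s2.png',cv2.resize(c['frame'][100:320,170:490],None,fx=2,fy=2))
E
```

```text
t20.95 tcp [ 0.5856 -0.1276  0.1063] jaw -6.4 tilt 0.13 w 0.406 F [ 0.1 -0.2 -0.7]
```

View pics/s2.png

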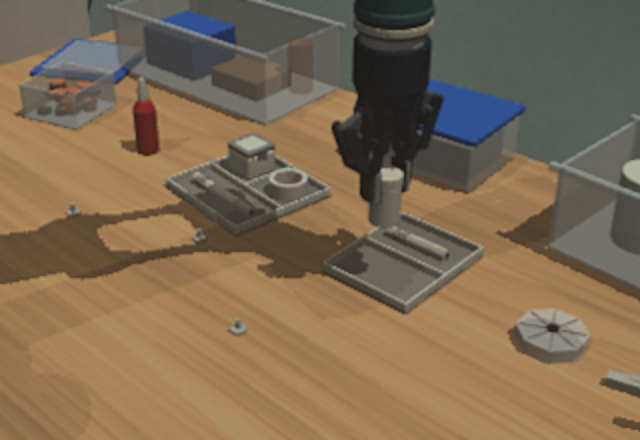

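The jar is held upright over the small tray's near compartment, and the other four are placed.

Emit:
drive_tool --deltas '[{"hand":0.2,"offset":[0.3,0,-4],"angular":[0,0,0]},{"hand":0.2,"offset":[0.3,0,-6],"angular":[0,0,0]},{"hand":0.2,"offset":[0.3,0,-7],"angular":[0,0,0]},{"hand":0.2,"offset":[0.3,0,-7.4],"angular":[0,0,0]},{"hand":0.2,"offset":[0.3,0,-7.4],"angular":[0,0,0]},{"hand":0.2,"offset":[0.3,0,-7.4],"angular":[0,0,0]}]'

```text
time: 21.7
tool_pos: [0.591, -0.1285, 0.0339]
tcp_rot: [2.342, 2.092, 0.002]
wrist_force: [0.4, 0.6, -1.2]
width: 0.409
```

Emit:
drive_tool --deltas '[{"hand":0.7,"offset":[0,0,0],"angular":[0,0,0]},{"hand":0.7,"offset":[0,0,0],"angular":[0,0,0]},{"hand":0.7,"offset":[0,0,0],"angular":[0,0,0]},{"hand":0.7,"offset":[0,0,5],"angular":[0,0,0]},{"hand":0.7,"offset":[0,0,11],"angular":[0,0,0]},{"hand":0.7,"offset":[-8,0,16],"angular":[0,0,0]},{"hand":0.7,"offset":[-14,0,16],"angular":[0,0,0]},{"hand":0.7,"offset":[-14,0,16],"angular":[0,0,0]}]'

```text
time: 22.7
tool_pos: [0.4477, -0.1281, 0.1938]
tcp_rot: [2.343, 2.092, 0.0]
wrist_force: [1.1, -0.2, -0.4]
width: 0.698
```

```bash
python3 - <<'E'
from h import *
a=cam('scene');b=cam('side');tool()
A=cv2.resize(a['frame'][80:320,220:420],None,fx=1.9,fy=1.9);B=cv2.resize(b['frame'][130:270,220:430],None,fx=1.9,fy=1.9)
o=np.zeros((460,790,3),np.uint8);o[:A.shape[0],:A.shape[1]]=A;o[:B.shape[0],385:385+B.shape[1]]=B;cv2.imwrite('pics/fin.png',o)
g=np.load('pics/scene0.npy',allow_pickle=True).item()
def red(c):
    h=cv2.cvtColor(c['frame'],cv2.COLOR_BGR2HSV);m=(((h[...,0]<6)|(h[...,0]>174))&(h[...,1]>150)).astype(np.uint8);m[:100]=0;m[150:]=0;m[:,:370]=0;m[:,410:]=0;return np.argwhere(m).mean(0)
print('glue px',red(g),red(a))
E
```

```text
t22.80 tcp [ 0.448  -0.1282  0.1936] jaw -6.5 tilt 0.05 w 0.707 F [ 0.6 -0.7 -0.1]
glue px [128.01762115 388.28634361] [128.11607143 388.21875   ]
```

View pics/fin.png

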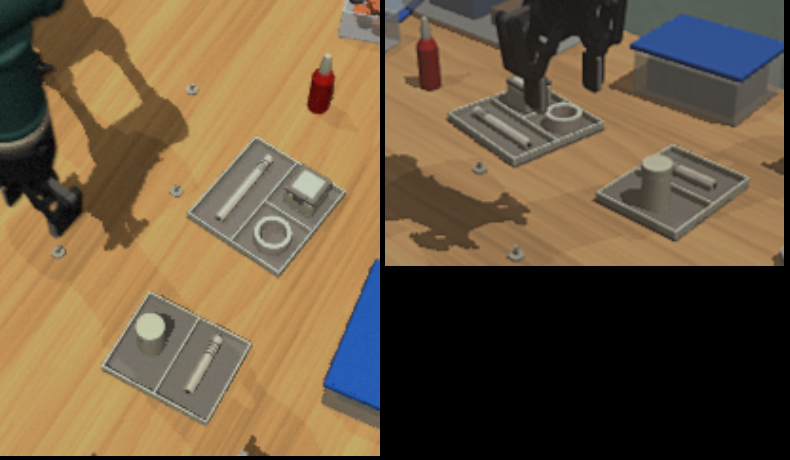

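Both views show all five things flat in the right compartments, the jar upright, the gripper clear, and the glue unmoved. I hand in.

```bash
python3 -c "
from workcell import bot
print(bot.finish_job())"
```

```text
the job is handed in; nothing more can be done
None
```

I made up both kits and handed the job in about 23 s into the 109 s allowed; no verdict was reported.

- **Big tray:** the long barrel is in the long compartment. The tub is in the +y small compartment and the tape in the -y one.
- **Small tray:** the short barrel is in the +x compartment and the jar stands in the -x one.

**Last checks:** the final scene and side pictures show all five things flat in their compartments, the tub and jar upright, and the gripper well clear. The glue bottle's image position changed by less than 0.2 px. I judged the final placings by eye and did not measure them again.

**What disagreed:**
- **Heights:** rays from different views gave some heights a few millimetres off the text. The long barrel's centre came out at 2 mm instead of 6.5, and the tray rims at 2 to 17 mm instead of 14. The tub, tape, jar and short barrel agreed to within about 1.5 mm.
- **Arm position:** moves ended up to about 7 mm from target. The short barrel went down about 7 mm off its compartment's centre in y, inside the 30 mm allowed.

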